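# Open the hidden key drawer by its concealed catch

## Task

Open the hidden key drawer of the low walnut console: put closed fingertips on the bare wood of its inset top panel, about 9 cm from the flush round catch on the side where more of the panel is bare, and feel your way along the panel, without leaning on it, until you reach the catch. Then press the catch in until the drawer springs out by itself, and let the catch come back up. Do not touch the drawer, and leave the bowl, the candlestick, the torch and the picture where they stand.

Things in the scene. Friction and masses are not known exactly. Their poses are not given: they have to be found in the camera images.
- console: low walnut hall console, fixed to the table: 220 mm deep (x), 460 wide (y), 95 high. Origin: centre of its underside, on the table; front faces its -x. Its top is a frame, 95 mm high, round an inset flat panel; visible panel: x -75 to 75, y -130 to 130 mm. The broad ends of the frame (100 mm each) carry ornaments up to 45 mm tall, centred about 180 mm from the middle
- panel: the inset top panel of the same wood, its bare face 91 mm above the table, 4 mm below the frame; 8 mm thick, with a 54 mm round hole for the catch. Fixed; axes parallel to the console's. Origin: at its underside (83 mm above the table), on the axis of the catch
- catch_top (a point): centre of the upper face of the concealed catch: a plain flat disc, 50 mm across, of the panel's own wood, its face recessed 2 mm below the panel's (89 mm above the table at rest). It lies on the panel's long middle line (console x = 0), up to 48 mm to either side of the middle. Axes parallel to the console's, z up
- catch (a joint): travel of the catch: 0 at rest, grows as it is pushed straight down, 0.006 m fully in. It starts to give at about 2 N, takes about 5 N fully in, and springs back. It frees the drawer about 4.5 mm down
- drawer (a joint): travel of the drawer out of the console's front, towards the console's -x: about 0.001 m shut and latched, 0.075 m sprung out. Once freed a damped spring drives it out within a second and keeps it there. It has no handle
- keydrawer: the drawer; nothing may touch it. Its front board, 12 by 430 by 63 mm, is flush with the console's front when shut, its top edge 76 mm above the table. The origin coincides with the console's origin while it is shut and moves with it; the front board lies at -110 to -98 mm along its x
- bowl: small white bowl, 68 mm wide and 32 mm high, loose on one end of the console's top; origin at its underside
- candlestick: low brass candlestick, 56 mm wide foot and 45 mm high, loose on the other end of the console's top; origin at its underside
- torch: black pocket torch standing upright on the table beside the console, 40 mm wide and 116 mm high; origin at its underside
- picture: small wooden picture frame standing on the table beside the console, 100 mm wide, 130 mm high; origin at its underside

How it is judged:
On the way, in this order (a step that is already met when the one before it is completed fails the run):
1. a fingertip touches the bare panel well to one side (more than 60 mm) of the catch, with the catch up and the drawer shut (contact force between the fingers and panel above 0.3 N and horizontal distance between the grasp point and catch_top above 0.06 m and value of joint catch below 0.0015 m and value of joint drawer below 0.004 m), for 0.05 s.
2. on the way across it still touches the panel, 40 to 56 mm from the catch's centre (contact force between the fingers and panel above 0.3 N and horizontal distance between the grasp point and catch_top between 0.04 and 0.056 m and value of joint catch below 0.0015 m and value of joint drawer below 0.004 m), for 0.05 s.
3. it arrives at the catch still touching the panel, within 37 mm of the catch's centre, the drawer still shut (contact force between the fingers and panel above 0.3 N and horizontal distance between the grasp point and catch_top below 0.037 m and value of joint drawer below 0.004 m), for 0.05 s.
4. the catch is pressed in (more than 4 mm) with the fingertips over it (value of joint catch above 0.004 m and horizontal distance between the grasp point and catch_top below 0.032 m), for 0.05 s.
At the end, for the whole second after the job is handed in: the drawer stands sprung out (more than 65 mm) and still, the catch is back up (within 1.5 mm), and the bowl, candlestick, torch and picture are within 20 mm of where they stood (value of joint drawer above 0.065 m and velocity of joint drawer below 0.02 m/s and value of joint catch below 0.0015 m and distance of each of bowl, candlestick, torch, picture from where it was at the start of the episode below 0.02 m); the robot touches nothing.
It fails at once if the drawer is touched by the robot (over 1 N) (contact force between any of the fingers, the arm and keydrawer above 1 N).
It fails at once if the robot leans on the panel (over 45 N) (contact force between the fingers and panel above 45 N).
It fails at once if an ornament is moved, lifted or carried (over 20 mm) (distance of any of bowl, candlestick, torch, picture from where it was at the start of the episode above 0.02 m).
It also fails if it takes over 45 s, if anything falls off the work surface, if the arm or the gripper's body presses on something with over 40 N, if the wrist force passes 120 N, or if a joint passes its speed limit or range.

## Robot

A 7-joint arm with a two-finger parallel gripper is mounted at the origin on the work surface. World frame = base frame: x ahead of the robot, y to its left, z up, the work surface at z = 0. Lengths are in m, angles in rad, forces in N, time in s.
With the tool pointing down it reaches from about 0.4 to 0.85 m from the base axis. Payload 6.9 kg.
Tool frame: the origin (TCP) lies midway between the tips of the shut fingers; the grasp point (between the pads) lies behind it (ctrl.pinch_z is the z of the grasp point in the tool frame, in m); z points along the fingers, y is the direction in which the jaws open and shut (so a half turn about z gives the same grasp; the last joint's range is limited). The gripper opens to 85 mm and grips with 20 to 120 N. Pads are 22 mm wide; open, the fingers measure 114 mm over their backs; the gripper's body (76 mm by 85 mm) begins 54 mm behind the grasp point. The pads swing forward as they close: fully open they stand 13 mm farther back than shut.
Start: joints at [1.28, 0.507, -0.238, 1.5, 0.126, 1.149, -0.155], TCP at [0.241, -0.577, 0.231] pointing down, gripper open.
Joint ranges: [-3.08, 3.08], [-0.24, 2.05], [-1.43, 1.35], [0, 2.5], [-1.52, 4.66], [0.17, 1.96], [-2.89, 2.89]. Speed limits (rad/s): [2.39, 2.39, 3.14, 3.14, 3.14, 3.14, 3.14].

## Interface

Orientations are given as a unit quaternion [w, x, y, z].
In Python, from station import ctrl, get_state, vision, ticket, models gives the robot as it stands. Calls block until the motion is done:
- ctrl.movep(position, orientation): joint-space move of the TCP to a pose.
- ctrl.movel(position, frame=None, max_speed=0.15): straight line of the TCP; frame=None keeps the orientation; max_speed is the mean speed in m/s.
- ctrl.set_joints(angles): joint-space move.
- ctrl.ungrasp() and ctrl.close_gripper(force=None): open the fingers fully, or close them until they stop; force is the grip in N (None keeps the last).
- ctrl.pause(seconds).
- ctrl.ik(position, orientation): joint angles nearest the present ones, or None.
- get_state(): the state.
- vision.grab_frame(name): name is "side" or "top"; returns (picture, depth): 420x560x3 uint8, blue, green, red; 420x560 float32, m along the optical axis (not along the pixel's ray), 0 where there is no reading.
- vision.camera_info(name): a dict with "mtx" (3x3 intrinsics, pixels), "dist_coeffs" ([k1, k2, p1, p2, k3] as OpenCV has them; the pictures are not rectified), "R" (3x3) and "t" (3): a world point X has camera coordinates R X + t. Camera axes: x right, y down, z forward; pixel columns grow to the right and rows downward; lengths in m; the calibration is good to about 2 mm. A picture is of the moment at which its call begins. camera_info takes no time and is no camera call.
A pose or a line that the arm cannot do raises ctrl.Unreachable and nothing moves.
- ticket.close_job(): hands the job in, once; it reports no verdict.
Trained networks look in the newest picture that a camera, given by its name, has taken for a name from the list of things; names that differ only in an ending like _2 or _b are one class to them, and where a whole thing is asked for, a point or a joint stands for the part that bears it (a point fixed in the world has none). Each returns a list of dicts, best first, with "p" (0 to 1); they miss things now and then, are a little off and sometimes report something else, mostly with a low value. They report only what shows in the picture. A call takes as long as a camera call.
- models.recognise(camera, target): "point" ([column, row] in pixels, amid what is visible of it).
- models.masks_of(camera, target): "mask" (420x560 bool, what is visible of it) and "point" ([column, row] in pixels, amid what is visible of it).
The state is a dict: "time": time; "qpos": joint angles; "qd": joint speeds; "tau": joint torques, N m; "tcp_pos": TCP position; "eef_rot": TCP orientation; "contact_force": force on the tool from outside, world axes, zero at the start; "wrist_torque": the same for the moment, N m; "width": finger opening in m.
Only numpy, scipy, OpenCV 4.12 (cv2) and the standard library are available. Lean on these libraries where they do the work, as an engineer would, in place of code of your own. Each camera call takes 0.05 s, during which the arm holds its last target. There are 200 camera calls.

## Working session

There is one attempt and no reset: what is moved stays moved. The work goes in short steps, each a Python script; the robot and the scene stay as the last script left them, time stands still between calls to the robot, and variables do not carry over. Pictures are saved under pics/ and viewed, about 8 in all and at most 12, crops included, and the job is handed in when it is done.

```bash
ls; mkdir -p pics
python3 - <<'E'
from station import ctrl,get_state,vision,ticket,models
import cv2,numpy as np
s=get_state();print(s['time'],s['tcp_pos'],s['eef_rot'],s['contact_force'],s['width'],ctrl.pinch_z)
for n in("side","top"):
    im,d=vision.grab_frame(n);cv2.imwrite(f'pics/{n}0.png',im);np.savez(f'{n}0.npz',im=im,d=d)
    i=vision.camera_info(n);print(n,-i['R'].T@i['t'],i['R'][2])
    for t in("console","panel","catch_top","bowl","candlestick","torch","picture","keydrawer"):
        print(t,[(np.round(r['point']),round(r['p'],2)) for r in models.recognise(n,t)][:3])
E
```

```text
pics
0.0 [ 0.24069455 -0.57624748  0.23042579] [-8.69854807e-04  9.80481422e-01  1.96609734e-01 -1.94411401e-04] [-0.35858018 -0.23571223  0.89633805] 0.08538695794517802 -0.0187
side [0.30344766 1.22949674 0.83381084] [ 0.21733197 -0.82859685 -0.51593999]
console [(array([272., 252.]), 0.93)]
panel [(array([276., 218.]), 0.57)]
catch_top []
bowl [(array([288., 182.]), 0.49)]
candlestick [(array([290., 247.]), 0.84), (array([276., 325.]), 0.73)]
torch [(array([276., 326.]), 0.83)]
picture [(array([328., 162.]), 0.78)]
keydrawer []
top [5.71471666e-01 9.56751044e-05 1.09106211e+00] [ 0.05539741  0.01613365 -0.99833403]
console [(array([258., 189.]), 0.63)]
panel [(array([265., 216.]), 0.97), (array([203., 247.]), 0.38)]
catch_top [(array([262., 218.]), 0.71)]
bowl [(array([341., 212.]), 0.56)]
candlestick [(array([202., 247.]), 0.8)]
torch [(array([115., 250.]), 0.88)]
picture [(array([444., 252.]), 0.68)]
keydrawer [(array([265., 216.]), 0.72)]
```

Run:
```python
import cv2
for n in("top","side"):
    im=cv2.imread(f'pics/{n}0.png');c=im[110:350,90:480] if n=="top" else im[120:380,120:480]
    cv2.imwrite(f'pics/{n}0c.png',cv2.resize(c,None,fx=2,fy=2,interpolation=cv2.INTER_CUBIC))
```

```text
(no output)
```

View pics/top0c.png

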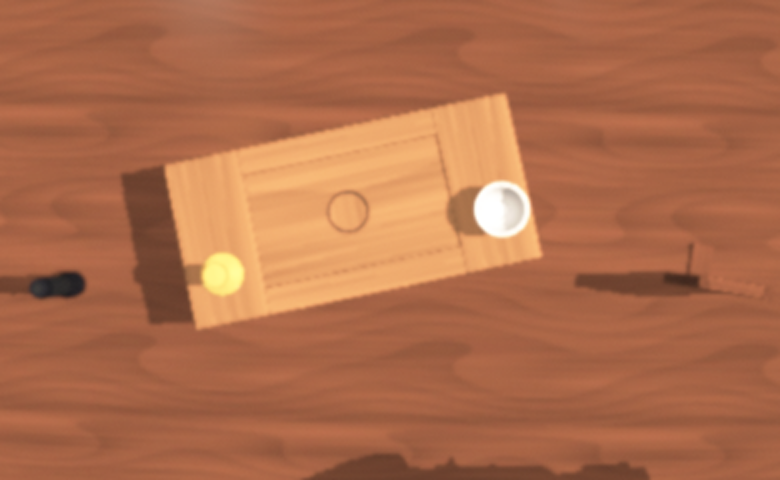

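View pics/side0c.png

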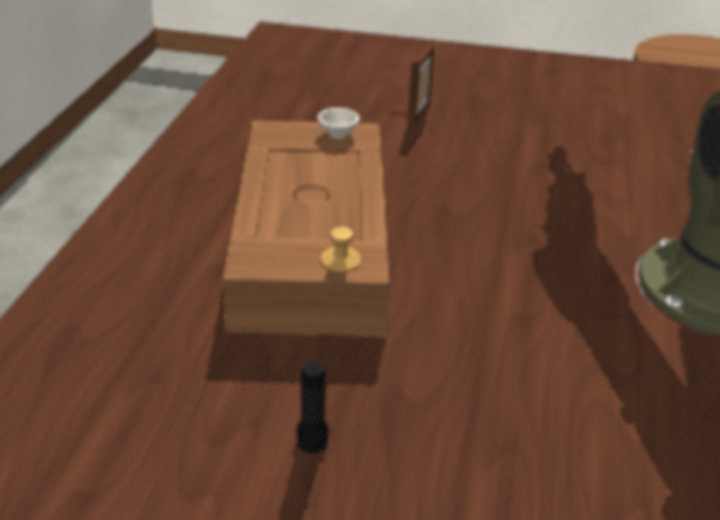

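The top view shows the console turned by about 12°. The catch ring is at crop (348,212), full picture (264,216), with the bowl on the -y end and the candlestick on the +y end. The side view shows the ring at full (276,217). Next I turn these into positions.

```bash
cat > h.py <<'E'
from station import ctrl,get_state,vision,ticket,models
import cv2,numpy as np
def ray(n,px):
    i=vision.camera_info(n)
    u=cv2.undistortPoints(np.array(px,float).reshape(-1,1,2),np.array(i['mtx']),np.array(i['dist_coeffs'])).reshape(-1,2)
    return -i['R'].T@i['t'],np.c_[u,np.ones(len(u))]@i['R']
def onz(n,px,z):
    o,d=ray(n,px);return o+d*((z-o[2])/d[:,2])[:,None]
def rectify(n,T,z,ext=(.14,.26),res=1000.):
    "console-plane orthophoto: rows = -x', cols = -y' ; 1 mm/px"
    i=vision.camera_info(n);im=np.load(n+'0.npz')['im']
    xs=np.arange(ext[0],-ext[0],-1/res);ys=np.arange(ext[1],-ext[1],-1/res)
    Y,X=np.meshgrid(ys,xs);c,s=np.cos(T[2]),np.sin(T[2])
    P=np.stack([T[0]+c*X-s*Y,T[1]+s*X+c*Y,np.full_like(X,z)],-1).reshape(-1,3)
    uv=cv2.projectPoints(P,cv2.Rodrigues(i['R'])[0],np.array(i['t'],float),np.array(i['mtx']),np.array(i['dist_coeffs']))[0].reshape(*X.shape,2).astype(np.float32)
    return cv2.remap(im,uv[...,0],uv[...,1],cv2.INTER_CUBIC)
E
python3 - <<'E'
from h import *
c=np.array([[166,165],[507,94],[541,256],[197,328]])/2+[90,110]
W=onz('top',c,.095);print(W.round(4))
print('sides',[np.linalg.norm(W[i]-W[(i+1)%4]).round(4) for i in range(4)])
ctr=W.mean(0);v=W[0]-W[1]+W[3]-W[2];yaw=np.arctan2(-v[0],v[1]);print('ctr',ctr,'yaw',yaw)
k=onz('top',[[264,216]],.09)[0];print('catch top',k,'side',onz('side',[[276,216.5]],.09)[0])
(o1,d1),(o2,d2)=ray('top',[[264,216]]),ray('side',[[276,216.5]])
d1,d2=d1[0],d2[0];t=np.linalg.lstsq(np.c_[d1,-d2],o2-o1,rcond=None)[0];print('tri',o1+t[0]*d1,o2+t[1]*d2)
i=vision.camera_info('top');dd=np.load('top0.npz')['d'];o,d=ray('top',[[264,216],[245,220],[285,210]])
for (u,w),q in zip([(264,216),(245,220),(285,210)],d): print('depth z',(o+q*dd[w,u])[2])
T=(ctr[0],ctr[1],yaw);np.save('T.npy',T)
a=rectify('top',T,.091);b=rectify('side',T,.091)
for n,m in(('rt',a),('rs',b)):cv2.imwrite(f'pics/{n}.png',m)
cv2.imwrite('pics/rect.png',np.vstack([a,b]))
E
```

```text
[[ 0.6669  0.296   0.095 ]
 [ 0.7684 -0.1514  0.095 ]
 [ 0.557  -0.1976  0.095 ]
 [ 0.4543  0.2481  0.095 ]]
sides [np.float64(0.4588), np.float64(0.2164), np.float64(0.4574), np.float64(0.2179)]
ctr [0.611651   0.04879788 0.095     ] yaw 0.22493389353083823
catch top [0.60969598 0.05429162 0.09      ] side [0.60887748 0.04922019 0.09      ]
tri [0.60958435 0.05413335 0.09292331] [0.60771581 0.05370925 0.09282901]
depth z 0.08821059215776605
depth z 0.09009304526347162
depth z 0.09377193290853303
```

View pics/rect.png

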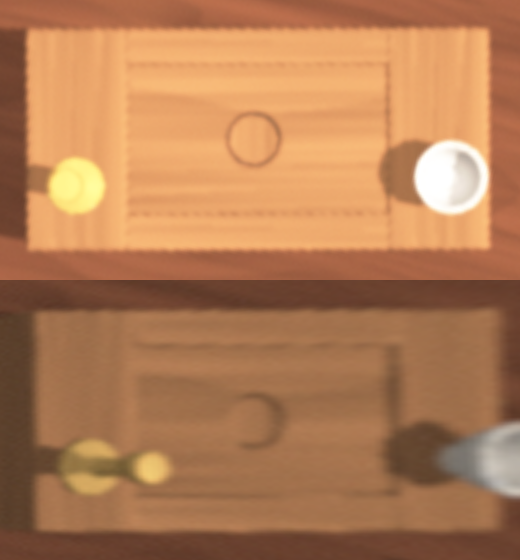

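The catch lies about 5–7 mm toward the candlestick end, so more of the panel is bare on the bowl (-y) side. The two views triangulate it at z≈0.093, which is plausible. I'll approach from the bowl side at a safe height and feel down for the panel.

```bash
cat >> h.py <<'E'
C=np.array([.6092,.0538]);YAW=.225
U=np.array([-np.sin(YAW),np.cos(YAW)])   # console +y in world
Q=np.array([0,np.cos(YAW/2),np.sin(YAW/2),0])
def at(d,z): p=C-U*d;return [p[0],p[1],z]
def F(): return np.array(get_state()['contact_force'])
E
python3 - <<'E'
from h import *
s=get_state();p=np.array(s['tcp_pos'])
print(ctrl.ik(at(.09,.1),Q),ctrl.ik(at(0,.08),Q))
print('pic',onz('top',[[444,252]],.05),'torch',onz('top',[[115,250]],.05))
ctrl.close_gripper(20)
ctrl.movel([p[0],p[1],.32],max_speed=.2)
ctrl.movep(at(.09,.25),Q)
ctrl.movel(at(.09,.11),max_speed=.1)
s=get_state();print(s['time'],s['tcp_pos'],s['eef_rot'],s['width'],s['contact_force'])
im,_=vision.grab_frame('side');cv2.imwrite('pics/side1c.png',cv2.resize(im[60:380,120:520],None,fx=2,fy=1.8))
print([(r['point'],r['p']) for n in ('bowl','candlestick') for r in models.recognise('side',n)])
E
```

```text
[ 0.22111173  0.64919562 -0.34344943  1.65167485  0.26572831  0.8870082
 -1.57247589] [ 0.08580564  0.65015516 -0.34889865  1.72313     0.28725645  0.81887934
 -1.74096258]
pic [[ 0.521396   -0.43886583  0.05      ]] torch [[0.50845583 0.46953223 0.05      ]]
6.1917 [ 0.62967166 -0.03387986  0.1106591 ] [8.88246356e-05 9.93680745e-01 1.12241951e-01 5.59955091e-04] -9.4586131691032e-05 [0.58114023 0.20810495 0.66957615]
[([289.4, 181.3], 0.52), ([291.6, 248.4], 0.83)]
```

View pics/side1c.png

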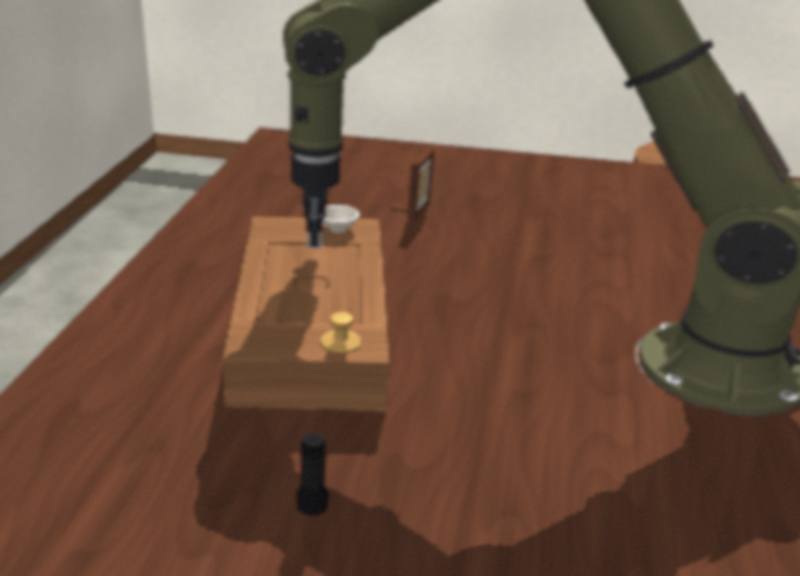

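The shut fingertips, at crop (315,245), hover over the bare panel on the bowl side, and the bowl and candlestick have not moved. Next I feel down.

Run:
```python
from h import *
ctrl.movel(at(.09,.096),max_speed=.05);ctrl.pause(.2);f0=F();np.save('f0.npy',f0)
z=.096
while z>.084:
    z-=.0005;ctrl.movel(at(.09,z),max_speed=.02);f=F()-f0
    if abs(f[2])>.3: print(round(z,4),get_state()['tcp_pos'][2].round(5),f.round(2))
    if f[2]>2: break
ctrl.pause(.2);s=get_state();print(s['time'],z,s['tcp_pos'],(F()-f0).round(2));np.save('z.npy',z)
```

```text
0.0955 0.09557 [-0.01 -0.11 -0.73]
0.0945 0.09444 [ 0.19 -1.39  0.52]
0.093 0.09297 [-0.85 -0.64 -0.55]
0.091 0.09121 [-0.16 -1.49  1.97]
0.0905 0.09121 [-2.72 -1.21  6.72]
9.925 0.0905 [ 0.62934185 -0.03390645  0.09117957] [-3.57 -1.47  5.6 ]
```

Run:
```python
from h import *
f0=np.load('f0.npy');z=float(np.load('z.npy'))
for d in np.arange(.085,.0239,-.005):
    ctrl.movel(at(d,z),max_speed=.03)
    f=F()-f0;s=get_state()
    print(round(d,3),round(z,4),s['tcp_pos'][2].round(5),f.round(2), (np.linalg.norm(s['tcp_pos'][:2]-C)*1e3).round(1))
    if f[2]>20: break
    z=float(np.clip(z-np.clip((5-f[2])*.00005,-.0003,.0003),.0898,.0912))
ctrl.pause(.2);s=get_state();print(s['time'],z,s['tcp_pos'],(F()-f0).round(2));np.save('z.npy',z)
```

```text
0.085 0.0905 0.0912 [-0.29 -2.93  5.85] 85.7
0.08 0.0905 0.09118 [ 0.58 -2.63  5.33] 80.7
0.075 0.0906 0.09119 [-0.4  -3.84  5.62] 75.7
0.07 0.0906 0.09115 [ 0.49 -3.18  5.97] 70.7
0.065 0.0906 0.09118 [ 0.49 -3.    5.7 ] 65.5
0.06 0.0907 0.09117 [ 0.32 -3.43  6.94] 60.5
0.055 0.0908 0.09119 [ 1.47 -2.49  6.61] 55.4
0.05 0.0909 0.09118 [-0.13 -2.47  5.78] 50.2
0.045 0.0909 0.09119 [ 0.38 -3.61  5.57] 45.2
0.04 0.0909 0.0912 [ 0.28 -2.68  5.31] 40.2
0.035 0.0909 0.09117 [-0.03 -3.51  5.48] 35.2
0.03 0.091 0.09118 [ 1.15 -3.1   5.72] 30.2
0.025 0.091 0.09111 [-0.43 -1.97  5.59] 25.1
14.2417 0.09102406111376272 [0.61493151 0.02941426 0.09114101] [ 0.3  -3.18  4.61]
```

Contact stayed steady at 5–6 N from 85 to 25 mm. I'll keep sliding lightly to feel the edge of the hole, which checks the catch position, then press.

Run:
```python
from h import *
f0=np.load('f0.npy')
for d in np.arange(.022,-.001,-.002):
    ctrl.movel(at(d,.0905),max_speed=.03);f=F()-f0;s=get_state()
    print(round(d,3),s['tcp_pos'][2].round(5),f.round(2))
    if abs(f).max()>20: break
ctrl.pause(.2);s=get_state();print(s['time'],s['tcp_pos'],(F()-f0).round(2))
```

```text
0.022 0.09102 [ 0.96 -5.14  8.52]
0.02 0.09001 [ 0.36 -0.51 -0.37]
0.018 0.09007 [-0.65 -0.89 -0.49]
0.016 0.09043 [-0.06 -0.56  0.02]
0.014 0.09053 [-0.59 -0.99  0.11]
0.012 0.09054 [-0.39 -1.38 -0.35]
0.01 0.0905 [-0.48 -1.19 -1.13]
0.008 0.09053 [-0.48 -0.48 -0.55]
0.006 0.09052 [-1.01  0.15 -0.11]
0.004 0.0905 [ 0.02 -1.07  0.53]
0.002 0.09055 [ 0.5  -0.81 -0.76]
-0.0 0.09052 [-0.23 -0.47  0.04]
17.4417 [0.6092204  0.05372469 0.0905022 ] [ 0.48 -1.63  0.02]
```

The fingertips dropped off the edge about 21 mm from my estimated centre. That fits the 27 mm hole radius less a fingertip half-thickness of about 6 mm. Now I press.

Run:
```python
from h import *
f0=np.load('f0.npy');z=.0895
while z>.0815:
    ctrl.movel(at(0,z),max_speed=.02);ctrl.pause(.08);f=F()-f0;tz=get_state()['tcp_pos'][2]
    print(round(z,4),tz.round(5),f.round(2))
    if f[2]>14 or tz<.0836: break
    z-=.0007
ctrl.pause(.5);s=get_state();print(s['time'],s['tcp_pos'],(F()-f0).round(2))
im,_=vision.grab_frame('top');cv2.imwrite('pics/top2c.png',cv2.resize(im[110:350,90:480],None,fx=2,fy=2))
```

```text
0.0895 0.08946 [-0.07 -0.13 -0.3 ]
0.0888 0.08895 [-0.67 -1.28  2.05]
0.0881 0.08829 [-1.23 -1.08  4.32]
0.0874 0.08755 [-2.18 -0.24  4.77]
0.0867 0.08683 [-1.37 -0.56  4.39]
0.086 0.08616 [-0.69 -1.19  4.99]
0.0853 0.08546 [-0.88 -0.77  5.36]
0.0846 0.08454 [-0.08 -1.25  3.61]
0.0839 0.08391 [-0.38 -0.33  4.18]
0.0832 0.08323 [ 0.31 -1.02  3.73]
21.275 [0.60929145 0.0538243  0.08327032] [ 1.15 -0.5   3.74]
```

View pics/top2c.png

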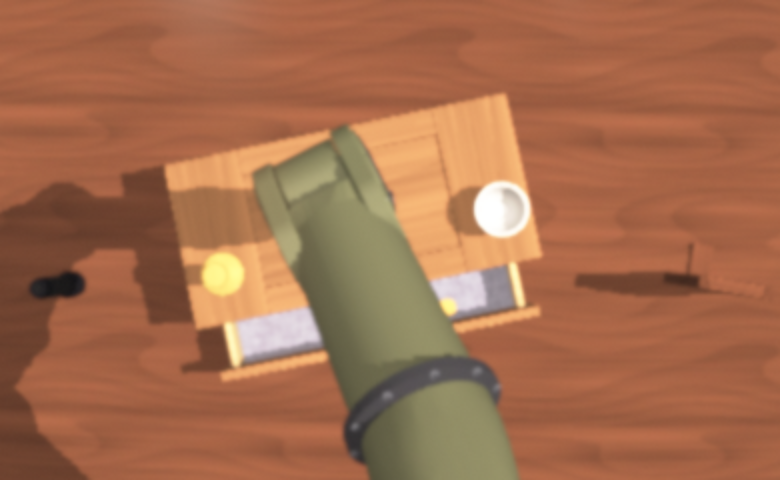

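The drawer has sprung out: its front board runs from crop (222,376) to (540,312), and the ornaments have not moved. I'll lift straight up and check that the catch has risen.

Run:
```python
from h import *
ctrl.movel(at(0,.25),max_speed=.1)
p=at(.09,.30);ctrl.movel([p[0],p[1]-.06,.32],max_speed=.15);ctrl.pause(.3)
s=get_state();print(s['time'],s['tcp_pos'],(F()-np.load('f0.npy')).round(2))
im,d=vision.grab_frame('top');im2,_=vision.grab_frame('side')
for c,ns in(('top',('bowl','candlestick','torch','picture','catch_top')),('side',('bowl','candlestick','torch','picture'))):
    for n in ns: print(c,n,[(r['point'],r['p']) for r in models.recognise(c,n)][:1])
f=onz('top',np.array([[222,376],[540,312]])/2+[90,110],.076);T=np.load('T.npy')
print('drawer front x\'',((f[:,:2]-T[:2])@[np.cos(YAW),np.sin(YAW)]).round(4))
cv2.imwrite('pics/end.png',np.hstack([im[100:350,90:480],im2[100:350,120:480]]))
```

```text
24.6917 [ 0.62923511 -0.09345428  0.31991379] [ 0.2  -0.36  0.32]
top bowl []
top candlestick [([202.2, 246.8], 0.67)]
top torch [([119.1, 250.0], 0.6)]
top picture [([443.3, 251.1], 0.83)]
top catch_top [([262.2, 218.2], 0.89)]
side bowl [([288.0, 180.1], 0.54)]
side candlestick [([289.9, 245.7], 0.51)]
side torch [([275.8, 323.9], 0.66)]
side picture [([328.6, 162.8], 0.72)]
drawer front x' [-0.1789 -0.1812]
```

View pics/end.png

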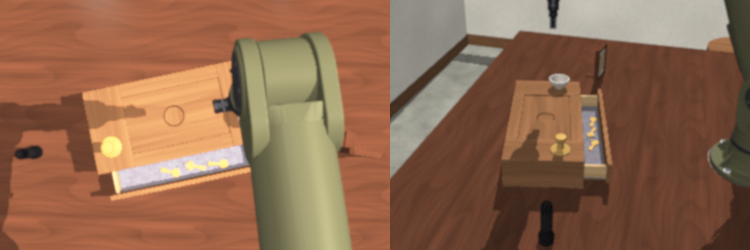

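The drawer is about 70 mm out or a little more, the catch ring looks as it did at the start, the ornaments are in place and the arm is clear. I'm handing in.

```bash
python3 -c "
from station import ticket;print(ticket.close_job())"
```

```text
the job is handed in; nothing more can be done
None
```

The key drawer is open and the job is handed in; no verdict was reported. I touched down with shut fingertips on the bare panel 90 mm from the catch, on the bowl side. I slid across at about 5–8 N until I felt the edge of the hole, about 21 mm from my estimated catch centre. There I pressed the catch in about 5.8 mm at about 5 N, and the drawer sprang out. I then lifted clear, with about 25 s on the clock.

**Last checks:**
- **Drawer:** its front board measures 69–71 mm out from shut, above the 65 mm needed. This was read by eye from the top picture, so it is good to a few mm. I did not measure whether it was still; it looked the same before and after I lifted clear.
- **Ornaments:** bowl, candlestick, torch and picture were all found within about 4 pixels of where they started. The top camera did not find the bowl, which was hidden by the arm, but the side camera showed it unmoved.
- **Robot:** it was touching nothing, with residual force under 0.5 N.
- **Catch:** I judged its return only from the ring's appearance in the pictures, not by measuring its height.
- **Disagreement:** the two cameras put the catch about 5 mm apart in y when I assumed its height. Triangulating gave 93 mm instead of 89 mm. Feeling the hole's edge agreed with the position I used.

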